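# Find the full parts tin by heft and hold it up

### The arm

A 7-joint arm with a two-finger parallel gripper is mounted at the origin on a cart in front of the work surface, level with it; the furniture and walls round the work are solid. World frame = base frame: x ahead of the robot, y to its left, z up, the work surface at z = 0. Lengths are in m, angles in rad, forces in N, time in s.
With the tool pointing down it reaches from about 0.425 to 0.875 m from the base axis. Payload 4.7 kg.
Tool frame: the origin (TCP) lies between the finger pads; the fingertips stand ctrl.tip_reach ahead of it and the grasp point (between the pads) lies 5 mm behind it (ctrl.tip_reach is the distance from the TCP to the fingertips, in m); z points along the fingers, y is the direction in which the jaws open and shut (so a half turn about z gives the same grasp; the last joint's range is limited). The gripper opens to 87 mm and grips with 3 to 60 N. Pads are 19 mm wide; open, the fingers measure 117 mm over their backs; the gripper's body (75 mm by 190 mm) begins 51 mm behind the grasp point.
Start: joints at [-1.167, 0.321, -0.07, 1.45, 0.023, 1.371, -0.057], TCP at [0.247, 0.601, 0.237] pointing down, gripper open.
Joint ranges: [-2.86, 2.86], [-0.3, 2.09], [-1.38, 1.24], [0.06, 2.45], [-1.56, 4.7], [0.09, 2.05], [-2.69, 2.69]. Speed limits (rad/s): [2.57, 2.57, 3.14, 3.14, 3.14, 3.14, 3.14].

### API

Orientations are given as a rotation vector (axis times angle).
In Python, from bench import ctrl gives the robot as it stands.
- The arm moves only by the shell command python3 -m handwheel 'ROWS' [FORCE]. ROWS is JSON, a list of rows, each a list of 7 numbers: the shift along the tool's x, y, z in mm, then the turn, a rotation vector about the tool's x, y, z in rad, then the gripper's target within -1 to 1 (shut at 1, half-way at 0, fully open at -1). In form: [[dx, dy, dz, ax, ay, az, grip], ...]. A call has 1 to 12 rows; each row is the pose to reach, as a shift and turn from the pose commanded when the call began, along the tool's axes at that moment; what a row does not reach only later rows make up. A row lasts 1/8 s, in which the tool goes at most 62.5 mm and 10.7 degrees, less where a joint would pass 70% of its speed; a pose out of reach is approached as far as the arm can. A call with a gripper value outside its range is refused whole. The fingers move at their own pace and stop on an object; FORCE is the grip in N (left out, the last holds). Time passes only in rows, so rows that repeat a pose let the fingers close. It gives the time, the measured TCP pose, the force and the opening at its end, in the units of the state.
- ctrl.get_state(): the state, without advancing time (a new reading comes with each control period).
- ctrl.get_image(name): name is "side" or "top" or "wrist"; returns the picture (400x640x3 uint8, red, green, blue); there is no depth.
- ctrl.camera_model(name): a dict with "mtx" (3x3 intrinsics, pixels), "xyz" and "orientation" of the camera in the world. Camera axes: x right, y up, looking along -z (the intrinsics and any distortion apply to the point x, -y, -z); pixel columns grow to the right and rows downward; lengths in m; the calibration is good to about 2 mm. The wrist camera is an equidistant fisheye: a pixel r from the principal point sees the ray r / f radians off the axis. A picture is of the moment at which its call begins: read the wrist's pose just before it. camera_model takes no time and is no camera call; for the wrist camera it gives the pose at the moment of the call.
- ctrl.close_job(): hands the job in, once; it reports no verdict.
The state is a dict: "time": time; "joint_positions": joint angles; "qd": joint speeds; "joint_torque": joint torques, N m; "position": TCP position; "tool_rot": TCP orientation; "ft_force": force on the tool from outside, world axes, zero at the start; "torque": the same for the moment, N m; "grip_width": opening from 0.0 (shut) to 1.0 (fully open).
Only numpy, scipy, OpenCV 4.12 (cv2) and the standard library are available. Lean on these libraries where they do the work, as an engineer would, in place of code of your own. Each camera call takes 0.05 s, during which the arm holds its last target.

### The job

One of the three look-alike tins in the wooden rack is full of parts and clearly heavier than the other two: going from left to right as the robot sees them, lift each tin clear of the rack in turn to feel its weight, setting it back in its own nest before taking the next. Then hold up the heaviest tin, upright and still, with its bottom at least 10 cm above the desk, and finish while still holding it (if it is the last one, it need not go back first); the other two stay seated in the rack. Keep all tins upright and do not disturb the brush, the hex key or the loose bush.

Things in the scene. Friction and masses are not known exactly. Their poses are not given: they have to be found in the camera images.
- rack: fixed light wooden block, 76 mm (x) by 290 mm (y) by 14 mm high, with three round nests in a row along its y axis; origin under its centre, on the desk
- nest_left (a point): centre of the floor of the left nest (seen from the robot, +y is left): a round recess 62 mm in diameter, 8 mm deep, 2 mm chamfer at its mouth, floor 6 mm above the desk; a tin seated here has its centre 33 mm above this point. The nests are 105 mm apart in a row; the rack's yaw keeps within 0.1 rad
- nest_middle (a point): centre of the floor of the middle nest (seen from the robot, +y is left): a round recess 62 mm in diameter, 8 mm deep, 2 mm chamfer at its mouth, floor 6 mm above the desk; a tin seated here has its centre 33 mm above this point. The nests are 105 mm apart in a row; the rack's yaw keeps within 0.1 rad
- nest_right (a point): centre of the floor of the right nest (seen from the robot, +y is left): a round recess 62 mm in diameter, 8 mm deep, 2 mm chamfer at its mouth, floor 6 mm above the desk; a tin seated here has its centre 33 mm above this point. The nests are 105 mm apart in a row; the rack's yaw keeps within 0.1 rad
- tin_a_mid (a point): one of three look-alike closed tins: plain aluminium cylinder 56 mm across, 66 mm tall with its fixed green screw lid (no wider); this point: the tin's centre, 33 mm above its underside, z along its axis. Stands 8 mm deep in a nest, 58 mm above the rack's top. One tin weighs 0.54 to 0.66 kg, the others 0.16 to 0.25 kg; which stands where changes and cannot be seen
- tin_b_mid (a point): one of three look-alike closed tins: plain aluminium cylinder 56 mm across, 66 mm tall with its fixed green screw lid (no wider); this point: the tin's centre, 33 mm above its underside, z along its axis. Stands 8 mm deep in a nest, 58 mm above the rack's top. One tin weighs 0.54 to 0.66 kg, the others 0.16 to 0.25 kg; which stands where changes and cannot be seen
- tin_c_mid (a point): one of three look-alike closed tins: plain aluminium cylinder 56 mm across, 66 mm tall with its fixed green screw lid (no wider); this point: the tin's centre, 33 mm above its underside, z along its axis. Stands 8 mm deep in a nest, 58 mm above the rack's top. One tin weighs 0.54 to 0.66 kg, the others 0.16 to 0.25 kg; which stands where changes and cannot be seen
- brush_mid (a point): bystander: paint brush with wooden handle, 44 x 218 x 13 mm, lying on the desk to the left; its middle, long side along y
- hex_key_mid (a point): bystander: small dark hex key, 28 x 78 x 6 mm, lying on the desk beyond and to the right of the rack; its middle
- loose_bush_mid (a point): bystander: pale turned bush, a ring 36 mm in diameter and 36 mm high, standing on the desk to the right of the rack; its centre
Mind the look-alikes: they are no part of the job. What is shaped like the part that bears tin_b_mid but black or blue is not meant.

How it is judged:
By the outcome, as a careful person would: the job done as asked, in the order asked, and still so for the second after the job is handed in, while the arm keeps its last pose, push and grip.
It also fails if it takes over 59 s, if anything falls off the work surface, if the arm or the gripper's body presses on something with over 40 N, if the wrist force passes 120 N, or if a joint passes its speed limit or range.

## Working session

There is one attempt and no reset: what is moved stays moved. The work goes in short steps, Python scripts to look and compute and a shell command to move; the robot and the scene stay as the last step left them, time stands still between calls to the robot, and variables do not carry over. Pictures are saved under pics/ and viewed, and the job is handed in when it is done.

```bash
ls; mkdir -p pics; python3 - <<'E'
from bench import ctrl
import cv2
print(ctrl.get_state(), ctrl.tip_reach)
for n in ("top","side","wrist"):
    print(n,ctrl.camera_model(n))
    cv2.imwrite(f"pics/{n}0.png",ctrl.get_image(n)[:,:,::-1])
E
```

```text
pics
{'time': 0.0, 'joint_positions': array([-1.16687716,  0.3218351 , -0.07010775,  1.451685  ,  0.02263193,
        1.37081191, -0.05691549]), 'qd': array([-7.89939920e-05,  3.12384113e-04, -8.39946940e-04,  1.20886375e-03,
       -1.09009191e-03, -2.16161229e-03, -3.42800875e-04]), 'joint_torque': array([ 1.11997970e-04, -4.91273975e+01, -4.04015249e-01, -3.12527668e+01,
       -6.38532895e-02,  4.40177252e-02,  1.76597218e-04]), 'position': array([0.24685191, 0.60072063, 0.23544882]), 'tool_rot': array([-6.08339952e-01, -3.08186794e+00,  3.03919288e-03]), 'ft_force': array([ 0.23798873,  0.22535221, -0.25576975]), 'torque': array([ 0.02799491, -0.04625848,  0.01392455]), 'grip_width': 1.0019864508075} 0.014
top {'mtx': array([[398.33236593,   0.        , 322.44229129],
       [  0.        , 398.33236593, 196.45962593],
       [  0.        ,   0.        ,   1.        ]]), 'xyz': array([ 0.32207294, -0.0557505 ,  1.24700836]), 'orientation': array([ 0.14396618, -0.13264556, -1.57482004])}
side {'mtx': array([[377.63567097,   0.        , 320.41791059],
       [  0.        , 377.63567097, 194.2950769 ],
       [  0.        ,   0.        ,   1.        ]]), 'xyz': array([ 0.03783827, -0.97405874,  0.50992085]), 'orientation': array([ 1.14041144, -0.28388812, -0.44748193])}
wrist {'mtx': array([[309.70691629,   0.        , 316.93141172],
       [  0.        , 309.70691629, 197.18961777],
       [  0.        ,   0.        ,   1.        ]]), 'xyz': array([0.18138598, 0.62774513, 0.38227183]), 'orientation': array([-0.23124825, -0.15313777,  1.1754776 ])}
```

View pics/top0.png

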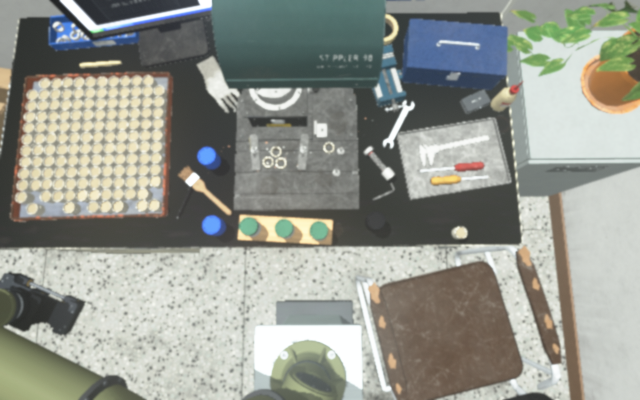

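View pics/side0.png

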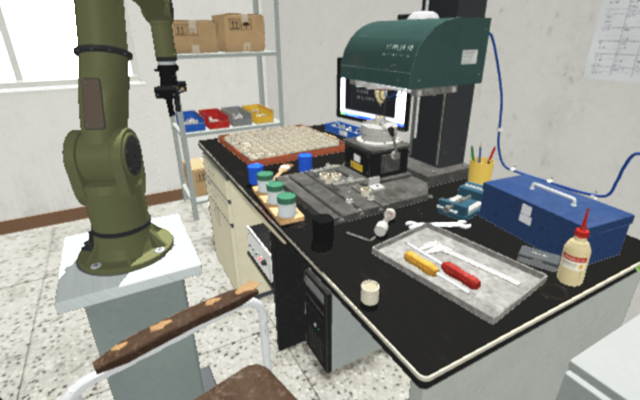

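View pics/wrist0.png

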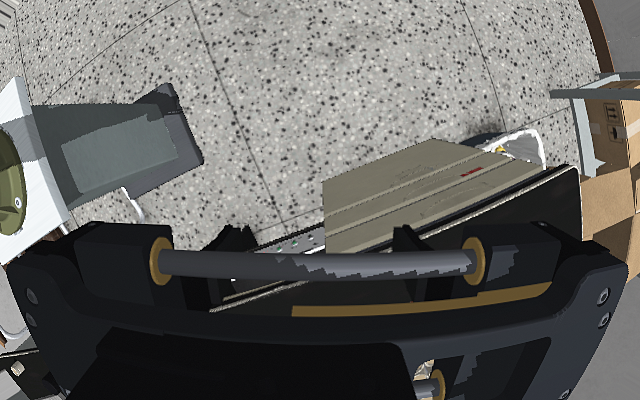

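The top view shows three green lids at about (249,226), (285,228) and (319,231) on the pale rack. There are blue tins at (208,157) and (212,226), a black tin at (376,222) and the bush at (460,232). Next I measure positions.

```bash
cat > h.py <<'E'
import numpy as np, cv2
from scipy.spatial.transform import Rotation as R
from bench import ctrl
def ray(cam,u,v):
    M=cam['mtx'];d=np.array([(u-M[0,2])/M[0,0],-(v-M[1,2])/M[1,1],-1.])
    return R.from_rotvec(cam['orientation']).as_matrix()@d
def onplane(cam,u,v,z):
    d=ray(cam,u,v);o=cam['xyz'];return o+d*(z-o[2])/d[2]
E
python3 - <<'E'
from h import *
for n in("top","side"):
    cam=ctrl.camera_model(n)
    im=cv2.imread(f"pics/{n}0.png");hsv=cv2.cvtColor(im,cv2.COLOR_BGR2HSV)
    m=cv2.inRange(hsv,(60,100,60),(88,255,255))
    if n=="top": m[:200]=0
    else: m[:165]=0
    k,l,s,c=cv2.connectedComponentsWithStats(m)
    for i in range(1,k):
        if s[i,4]>30: print(n,s[i],c[i],onplane(cam,*c[i],.072 if n=="top" else .065))
cam=ctrl.camera_model("top");im=cv2.imread("pics/top0.png");hsv=cv2.cvtColor(im,cv2.COLOR_BGR2HSV)
m=cv2.inRange(hsv,(10,50,120),(28,200,255));m[:205]=0;m[250:]=0;m[:,:225]=0;m[:,345:]=0
cs=max(cv2.findContours(m,0,2)[0],key=cv2.contourArea)
cs=cv2.convexHull(cs); b=cv2.minAreaRect(cs);print(b)
for p in cv2.boxPoints(b):print(p,onplane(cam,*p,.014))
c=np.mean([onplane(cam,*p,.014) for p in cv2.boxPoints(b)],0);print(c)
for nm,(u,v,z) in dict(bluenear=(212,226,.066),black=(376,222,.066),bush=(460,232,.036),brushend=(231,213,0.01)).items():print(nm,onplane(cam,u,v,z))
v=cv2.resize(im[190:260,180:400],None,fx=3.6,fy=3.6,interpolation=2);cv2.imwrite("pics/topz.png",v)
im=cv2.imread("pics/side0.png");cv2.imwrite("pics/sidez.png",cv2.resize(im[130:260,220:420],None,fx=4,fy=4))
E
```

```text
side [257 171  16   9 117] [264.7008547  174.83760684] [0.44629379 0.17371416 0.065     ]
side [267 181  16  10 125] [274.96  185.616] [0.43907275 0.06528833 0.065     ]
side [278 192  18  12 163] [286.3006135  197.48466258] [ 0.43232932 -0.03769992  0.065     ]
((284.9827880859375, 229.29310607910156), (95.59945678710938, 26.89468765258789), 3.3664605617523193)
[236.4759  239.91034] [0.40740576 0.2189419  0.014     ]
[238.05519 213.06207] [0.49101552 0.21650945 0.014     ]
[333.4897  218.67587] [ 0.47076121 -0.08154698  0.014     ]
[331.9104  245.52414] [ 0.3877505  -0.07564075  0.014     ]
[0.43923325 0.06956591 0.014     ]
bluenear [0.44571114 0.28163093 0.066     ]
black [ 0.45344352 -0.20674477  0.066     ]
bush [ 0.4241398 -0.4639977  0.036    ]
brushend [0.49195611 0.23956693 0.01      ]
```

```bash
python3 - <<'E'
from h import *
s=ctrl.get_state();print(R.from_rotvec(s['tool_rot']).as_matrix().round(3))
E
```

```text
[[-0.925  0.38  -0.   ]
 [ 0.38   0.925 -0.001]
 [-0.    -0.001 -1.   ]]
```

View pics/topz.png

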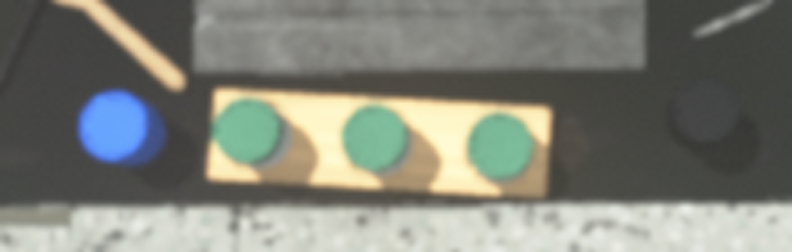

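View pics/sidez.png

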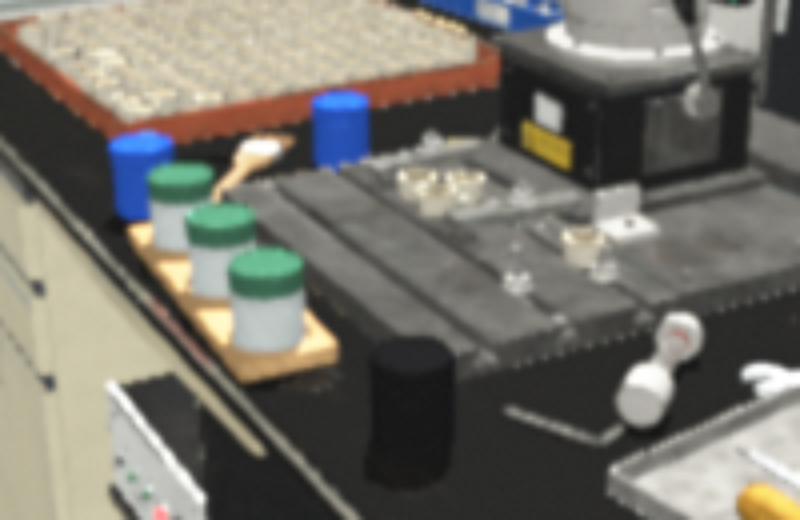

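```bash
python3 - <<'E'
from h import *
T=ctrl.camera_model("top");S=ctrl.camera_model("side")
im=cv2.imread("pics/top0.png");hsv=cv2.cvtColor(im,cv2.COLOR_BGR2HSV)
print(hsv[226,249],hsv[228,285])
m=cv2.inRange(hsv,(65,60,60),(90,255,255));m[:205]=0
k,l,s,c=cv2.connectedComponentsWithStats(m)
P=[]
for i in range(1,k):
    if s[i,4]>100:
        p=onplane(T,*c[i],.071);P.append(p);print(s[i],c[i],p, np.sqrt(s[i,4]*4/np.pi)*1.17/398)
P=np.array(sorted(P,key=lambda a:-a[1]))
d=P[0]-P[-1];print(np.linalg.norm(np.diff(P,axis=0),axis=1),P.mean(0),np.arctan2(-d[0],d[1]))
# two-view triangulation check with side lids
for p,q in zip(P,[(264.7,174.8),(275,185.6),(286.3,197.5)]):
    d1=p-T['xyz'];d1/=np.linalg.norm(d1);d2=ray(S,*q);d2/=np.linalg.norm(d2)
    a=np.linalg.lstsq(np.c_[d1,-d2],S['xyz']-T['xyz'],rcond=None)[0]
    print(T['xyz']+a[0]*d1,S['xyz']+a[1]*d2)
E
```

```text
[ 74  87 187] [ 74  84 188]
[239 218  19  17 236] [248.33050847 225.94491525] [0.44442448 0.17228451 0.071     ] 0.050958173187655706
[276 220  17  17 223] [283.75336323 227.95067265] [0.43757053 0.06715148 0.071     ] 0.049534784793068075
[311 222  16  17 221] [318.53393665 230.15384615] [ 0.4301708  -0.03574675  0.071     ] 0.049312155420020466
[0.10535621 0.10316395] [0.4373886  0.06789641 0.071     ] -0.06841008190372805
[0.44501088 0.17337744 0.06536361] [0.44605381 0.1730216  0.06540312]
[0.43825009 0.0678746  0.06408071] [0.43996956 0.06725515 0.06418485]
[ 0.430799   -0.0356305   0.06416576] [ 0.43286546 -0.03641719  0.06434233]
```

```bash
cat >> h.py <<'E'
def togo(x,y,z,yaw=-0.067):
    s=ctrl.get_state();A=R.from_rotvec(s['tool_rot']);p=s['position']
    # target: tool y along rack y, z down
    c,sn=np.cos(yaw),np.sin(yaw)
    yt=np.array([-sn,c,0]);zt=np.array([0,0,-1.]);xt=np.cross(yt,zt)
    B=R.from_matrix(np.c_[xt,yt,zt])
    print("t",s['time'],"pos",p.round(4),"shift mm",(A.inv().apply(np.array([x,y,z])-p)*1e3).round(1),"turn",(A.inv()*B).as_rotvec().round(4),"F",s['ft_force'].round(2),"w",round(s['grip_width'],3))
E
python3 -c "
from h import *
togo(.4455,.173,.17)"
```

```text
t 0.15 pos [0.2469 0.6008 0.2357] shift mm [-346.2 -320.2   66.2] turn [-1.500e-03 -1.000e-04 -3.228e-01] F [0.26 0.37 0.2 ] w 1.005
```

```bash
python3 -m handwheel '[[-173,-160,0,0,0,-0.16,-1],[-346,-320,20,-0.0015,0,-0.323,-1],[-346,-320,20,-0.0015,0,-0.323,-1],[-346,-320,20,-0.0015,0,-0.323,-1],[-346,-320,20,-0.0015,0,-0.323,-1],[-346,-320,20,-0.0015,0,-0.323,-1],[-346,-320,20,-0.0015,0,-0.323,-1],[-346,-320,20,-0.0015,0,-0.323,-1],[-346,-320,20,-0.0015,0,-0.323,-1],[-346,-320,66,-0.0015,0,-0.323,-1],[-346,-320,66,-0.0015,0,-0.323,-1],[-346,-320,66,-0.0015,0,-0.323,-1]]' 40; python3 - <<'E'
from h import *
togo(.4455,.173,.17)
s=ctrl.get_state();c=ctrl.camera_model("wrist");print(c)
cv2.imwrite("pics/w1.png",ctrl.get_image("wrist")[:,:,::-1])
E
```

```text
time: 1.65
position: [0.4456, 0.1748, 0.1716]
tool_rot: [0.103, 3.139, 0.003]
ft_force: [0.6, 0.8, 0.9]
grip_width: 0.998
t 1.65 pos [0.4456 0.1748 0.1716] shift mm [ 0.  -1.8  1.6] turn [0.002  0.0009 0.0016] F [0.62 0.79 0.88] w 0.998
{'mtx': array([[309.70691629,   0.        , 316.93141172],
       [  0.        , 309.70691629, 197.18961777],
       [  0.        ,   0.        ,   1.        ]]), 'xyz': array([0.37475813, 0.1790835 , 0.31820924]), 'orientation': array([-0.20921384, -0.19898431,  1.4971395 ])}
```

View pics/w1.png

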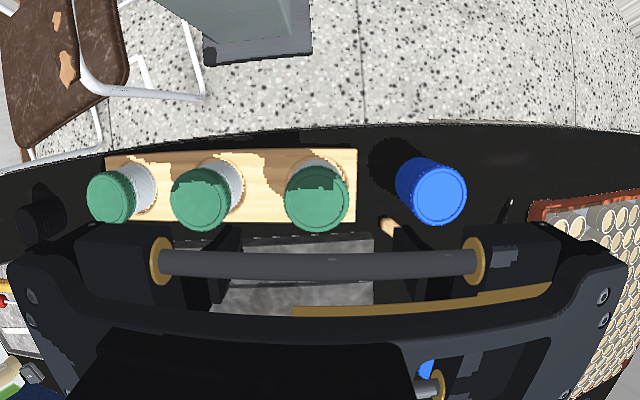

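The wrist view shows the three lids at about (110,197), (200,200) and (317,198), with the blue tin at (437,190). I'll cast these lid centres through the fisheye model as a check.

```bash
python3 - <<'E'
from h import *
im=cv2.imread("pics/w1.png");hsv=cv2.cvtColor(im,cv2.COLOR_BGR2HSV)
m=cv2.inRange(hsv,(65,60,40),(90,255,255))
M=np.array([[309.70691629,0,316.93141172],[0,309.70691629,197.18961777],[0,0,1]])
Rm=R.from_rotvec([-0.20921384,-0.19898431,1.4971395]).as_matrix();o=np.array([0.37475813,0.1790835,0.31820924])
for c in cv2.findContours(m,0,1)[0]:
    if cv2.contourArea(c)<800: continue
    pts=[]
    for u,v in c[:,0]:
        x,y=u-M[0,2],v-M[1,2];r=np.hypot(x,y);t=r/M[0,0]
        d=Rm@np.array([np.sin(t)*x/r,-np.sin(t)*y/r,-np.cos(t)]);pts.append((o+d*(.072-o[2])/d[2])[:2])
    h=cv2.convexHull(np.array(pts,np.float32))
    print(cv2.boundingRect(c),cv2.minEnclosingCircle(h),cv2.fitEllipse(h))
E
```

```text
(86, 171, 50, 53) ((0.42998436093330383, -0.02657872624695301), 0.033568594604730606) ((0.42863860726356506, -0.026938794180750847), (0.054246049374341965, 0.0675523653626442), 10.408843994140625)
(170, 168, 61, 64) ((0.43776020407676697, 0.07426612079143524), 0.030342843383550644) ((0.43679720163345337, 0.07312840223312378), (0.05465404689311981, 0.0605643130838871), 38.11914825439453)
(284, 166, 65, 67) ((0.4430232644081116, 0.17464250326156616), 0.028826389461755753) ((0.44315609335899353, 0.17439913749694824), (0.053917404264211655, 0.05747297778725624), 89.56980895996094)
```

```bash
python3 -m handwheel '[[1,0,60,0,0,0,-1],[1,0,100,0,0,0,-1],[1,0,126,0,0,0,-1],[1,0,126,0,0,0,-1],[1,0,126,0,0,0,-1]]' 40; python3 - <<'E'
from h import *
togo(.444,.1738,.042)
cv2.imwrite("pics/w2.png",ctrl.get_image("wrist")[:,:,::-1])
E
```

```text
time: 2.33
position: [0.446, 0.1749, 0.0464]
tool_rot: [0.104, 3.137, 0.005]
ft_force: [0.1, -0.1, 0.0]
grip_width: 0.999
t 2.325 pos [0.446  0.1749 0.0464] shift mm [ 1.9 -1.2  4.4] turn [0.0032 0.0029 0.0005] F [ 0.06 -0.15  0.04] w 0.999
```

View pics/w2.png

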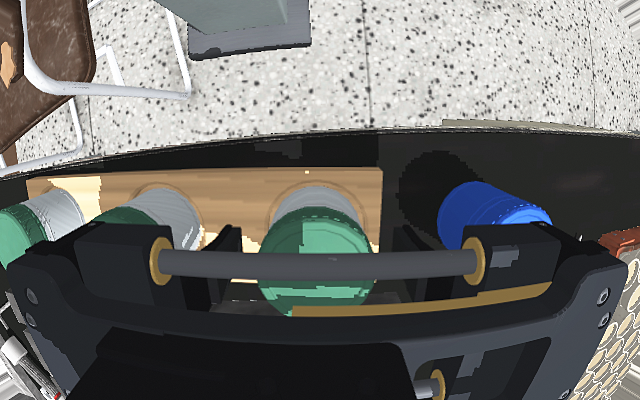

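Between the fingers (inner edges at about u=240 and 398), the left tin's lid spans about u=260–375, so it is centred. Closing.

```bash
python3 -m handwheel '[[2,-1,3,0.003,0.003,0,-1],[2,-1,3,0.003,0.003,0,-1],[2,-1,3,0.003,0.003,0,1],[2,-1,3,0.003,0.003,0,1],[2,-1,3,0.003,0.003,0,1],[2,-1,3,0.003,0.003,0,1],[2,-1,3,0.003,0.003,0,1],[2,-1,3,0.003,0.003,0,1]]' 35; python3 -c "
from h import *
togo(.444,.1738,.042)"
```

```text
time: 3.38
position: [0.4426, 0.1737, 0.0416]
tool_rot: [-0.104, -3.137, 0.001]
ft_force: [-0.0, 2.4, -1.6]
grip_width: 0.639
t 3.375 pos [0.4426 0.1737 0.0416] shift mm [-1.4  0.2 -0.4] turn [-0.0008 -0.0024  0.0005] F [-0.03  2.41 -1.64] w 0.639
```

```bash
python3 -m handwheel '[[0,0,-15,0,0,0,1],[0,0,-30,0,0,0,1],[0,0,-45,0,0,0,1],[0,0,-45,0,0,0,1],[0,0,-45,0,0,0,1],[0,0,-45,0,0,0,1],[0,0,-45,0,0,0,1],[0,0,-45,0,0,0,1]]' 35; python3 -c "
from h import *
togo(.444,.1738,.042)
cv2.imwrite('pics/s3.png',ctrl.get_image('side')[130:260,220:420,::-1])
togo(.444,.1738,.042)"
```

```text
time: 4.38
position: [0.4424, 0.1731, 0.0863]
tool_rot: [-0.105, -3.137, 0.003]
ft_force: [0.6, 0.2, -5.5]
grip_width: 0.636
t 4.375 pos [0.4424 0.1731 0.0863] shift mm [-1.7  0.8 44.3] turn [-0.0018 -0.0032  0.0002] F [ 0.64  0.22 -5.47] w 0.636
t 4.425 pos [0.4425 0.1732 0.0864] shift mm [-1.6  0.8 44.4] turn [-0.0017 -0.003   0.0002] F [-0.75  0.19 -5.96] w 0.636
```

View pics/s3.png

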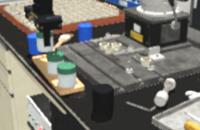

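Side view: the left tin is held up in the gripper and the other two stay seated. It pulls about -5.7 N, so it is heavy. I'll set it back in its nest.

```bash
python3 -m handwheel '[[0,0,20,0,0,0,1],[0,0,35,0,0,0,1],[0,0,45,0,0,0,1],[0,0,45,0,0,0,1],[0,0,45,0,0,0,1],[0,0,45,0,0,0,1]]' 35; python3 -c "
from h import *
togo(.444,.1738,.042)"
```

```text
time: 5.18
position: [0.4425, 0.1732, 0.0415]
tool_rot: [-0.105, -3.137, 0.002]
ft_force: [0.1, -0.6, -5.5]
grip_width: 0.633
t 5.175 pos [0.4425 0.1732 0.0415] shift mm [-1.5  0.7 -0.5] turn [-0.0014 -0.0026  0.0003] F [ 0.14 -0.6  -5.47] w 0.633
```

```bash
python3 -m handwheel '[[0,0,0.7,0,0,0,1],[0,0,1.3,0,0,0,1],[0,0,1.3,0,0,0,1],[0,0,1.3,0,0,0,1]]' 35; python3 -c "
from h import *
togo(.444,.1738,.042)"
```

```text
time: 5.68
position: [0.4426, 0.1733, 0.0411]
tool_rot: [-0.105, -3.137, 0.002]
ft_force: [-4.0, -2.1, 6.5]
grip_width: 0.636
t 5.675 pos [0.4426 0.1733 0.0411] shift mm [-1.4  0.6 -0.9] turn [-0.0012 -0.0027  0.0003] F [-4.03 -2.08  6.48] w 0.636
```

Contact at the grasp height means it is seated. Releasing and rising.

```bash
python3 -m handwheel '[[0,0,-0.5,0,0,0,0.1],[0,0,-0.5,0,0,0,-1],[0,0,-0.5,0,0,0,-1],[0,0,-0.5,0,0,0,-1],[0,0,-0.5,0,0,0,-1],[0,0,-50,0,0,0,-1],[0,0,-90,0,0,0,-1],[0,0,-90,0,0,0,-1],[0,0,-90,0,0,0,-1]]' 35; python3 - <<'E'
from h import *
togo(.4368,.0695,.09)
im=ctrl.get_image('side')
cv2.imwrite('pics/s4.png',cv2.resize(im[130:260,220:420,::-1],None,fx=3,fy=3))
E
```

```text
time: 6.8
position: [0.4424, 0.1732, 0.1298]
tool_rot: [-0.105, -3.137, 0.002]
ft_force: [-0.3, -0.6, -0.3]
grip_width: 1.001
t 6.8 pos [0.4424 0.1732 0.1298] shift mm [  -1.5 -103.8   40. ] turn [-0.0016 -0.0032  0.0003] F [-0.32 -0.59 -0.32] w 1.001
```

View pics/s4.png

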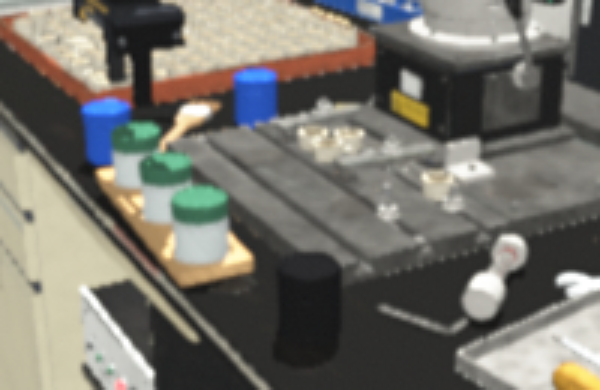

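All three tins are seated and upright. Next is the middle tin, 105 mm along the tool's -y.

```bash
python3 -m handwheel '[[0,-55,0,0.002,0.003,0,-1],[0,-105,0,0.002,0.003,0,-1],[0,-105,0,0.002,0.003,0,-1],[0,-105,0,0.002,0.003,0,-1],[0,-105,0,0.002,0.003,0,-1]]' 35; python3 - <<'E'
from h import *
togo(.4367,.0688,.0415)
cv2.imwrite('pics/w5.png',ctrl.get_image('wrist')[:,:,::-1])
E
```

```text
time: 7.48
position: [0.4354, 0.0697, 0.1299]
tool_rot: [-0.101, -3.133, 0.006]
ft_force: [0.0, 0.3, 0.1]
grip_width: 0.996
t 7.475 pos [0.4354 0.0697 0.1299] shift mm [-1.9 -0.5 88.4] turn [-0.0039 -0.0066  0.0023] F [0.04 0.34 0.11] w 0.996
```

View pics/w5.png

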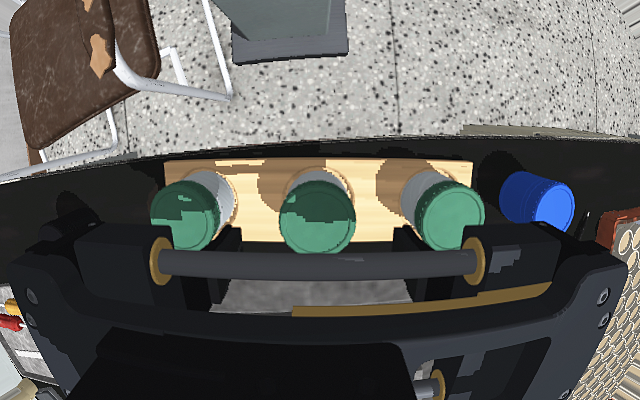

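Middle lid spans about u=279–356, between the fingers at about 240 and 395: centred. Descending and gripping.

```bash
python3 -m handwheel '[[-1.5,-0.5,40,-0.004,-0.006,0.002,-1],[-1.5,-0.5,70,-0.004,-0.006,0.002,-1],[-1.5,-0.5,88,-0.004,-0.006,0.002,-1],[-1.5,-0.5,88,-0.004,-0.006,0.002,-1],[-1.5,-0.5,88,-0.004,-0.006,0.002,-1],[-1.5,-0.5,88,-0.004,-0.006,0.002,1],[-1.5,-0.5,88,-0.004,-0.006,0.002,1],[-1.5,-0.5,88,-0.004,-0.006,0.002,1],[-1.5,-0.5,88,-0.004,-0.006,0.002,1],[-1.5,-0.5,88,-0.004,-0.006,0.002,1]]' 35; python3 - <<'E'
from h import *
togo(.4367,.0688,.0415)
E
```

```text
time: 8.78
position: [0.4369, 0.068, 0.0427]
tool_rot: [0.108, 3.139, 0.002]
ft_force: [-1.4, 0.5, 1.7]
grip_width: 0.635
t 8.775 pos [0.4369 0.068  0.0427] shift mm [0.3 0.8 1.2] turn [ 0.0011  0.0008 -0.0017] F [-1.41  0.5   1.7 ] w 0.635
```

```bash
python3 -m handwheel '[[0,0,-15,0,0,0,1],[0,0,-30,0,0,0,1],[0,0,-45,0,0,0,1],[0,0,-45,0,0,0,1],[0,0,-45,0,0,0,1],[0,0,-45,0,0,0,1],[0,0,-45,0,0,0,1],[0,0,-45,0,0,0,1]]' 35; python3 - <<'E'
from h import *
togo(.4367,.0688,.0415)
im=ctrl.get_image('side')
cv2.imwrite('pics/s6.png',cv2.resize(im[130:260,220:420,::-1],None,fx=3,fy=3))
togo(.4367,.0688,.0415)
E
```

```text
time: 9.78
position: [0.4365, 0.0676, 0.0871]
tool_rot: [-0.108, -3.14, -0.0]
ft_force: [-0.2, 0.1, -2.8]
grip_width: 0.639
t 9.775 pos [0.4365 0.0676 0.0871] shift mm [-0.2  1.2 45.6] turn [ 0.0002 -0.0002 -0.0018] F [-0.16  0.08 -2.76] w 0.639
t 9.825 pos [0.4365 0.0676 0.0872] shift mm [-0.1  1.2 45.7] turn [ 0.0003 -0.0002 -0.0018] F [ 0.11 -0.27 -1.58] w 0.635
```

View pics/s6.png

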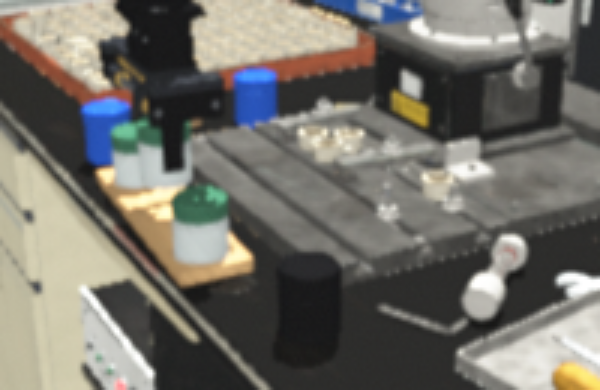

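The middle tin is clear of the rack and pulls about -2.2 N, so it is light. Setting it back.

```bash
python3 -m handwheel '[[0,0,20,0,0,0,1],[0,0,35,0,0,0,1],[0,0,44,0,0,0,1],[0,0,45,0,0,0,1],[0,0,45.5,0,0,0,1],[0,0,45.5,0,0,0,1],[0,0,45.5,0,0,0,1]]' 35; python3 - <<'E'
from h import *
togo(.4367,.0688,.0415)
E
```

```text
time: 10.7
position: [0.4362, 0.0675, 0.0424]
tool_rot: [-0.108, -3.138, -0.0]
ft_force: [-4.1, 0.0, 6.3]
grip_width: 0.635
t 10.7 pos [0.4362 0.0675 0.0424] shift mm [-0.4  1.3  0.9] turn [ 0.0002 -0.0013 -0.0018] F [-4.12  0.05  6.34] w 0.635
```

```bash
python3 -m handwheel '[[0,0,-0.5,0,0,0,0.1],[0,0,-0.5,0,0,0,-1],[0,0,-0.5,0,0,0,-1],[0,0,-0.5,0,0,0,-1],[0,0,-0.5,0,0,0,-1],[0,0,-50,0,0,0,-1],[0,0,-90,0,0,0,-1],[0,0,-90,0,0,0,-1],[0,0,-90,0,0,0,-1]]' 35; python3 -m handwheel '[[0,-55,0,0,0,0,-1],[0,-105,0,0,0,0,-1],[0,-105,0,0,0,0,-1],[0,-105,0,0,0,0,-1],[0,-105,0,0,0,0,-1]]' 35; python3 - <<'E'
from h import *
togo(.4297,-.0365,.0425)
cv2.imwrite('pics/w7.png',ctrl.get_image('wrist')[:,:,::-1])
im=ctrl.get_image('side')
cv2.imwrite('pics/s7.png',cv2.resize(im[130:260,220:420,::-1],None,fx=3,fy=3))
E
```

```text
time: 11.82
position: [0.4362, 0.0676, 0.1314]
tool_rot: [-0.108, -3.139, -0.001]
ft_force: [0.5, 0.1, 0.0]
grip_width: 0.996
time: 12.45
position: [0.4291, -0.036, 0.1312]
tool_rot: [-0.105, -3.139, -0.0]
ft_force: [0.5, -0.1, 0.8]
grip_width: 0.998
t 12.45 pos [ 0.4291 -0.036   0.1312] shift mm [-0.7 -0.5 88.7] turn [ 0.0002 -0.001   0.0004] F [ 0.45 -0.07  0.8 ] w 0.998
```

View pics/w7.png

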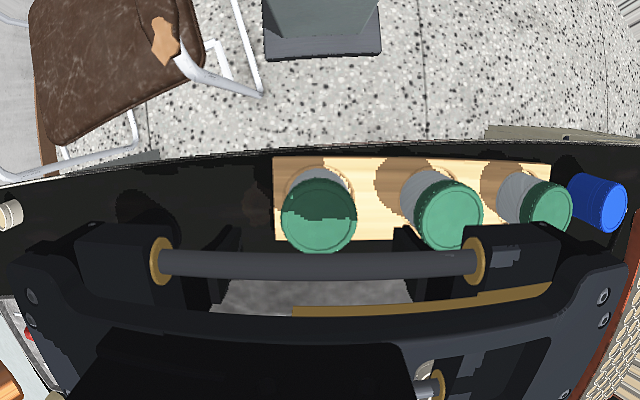

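View pics/s7.png

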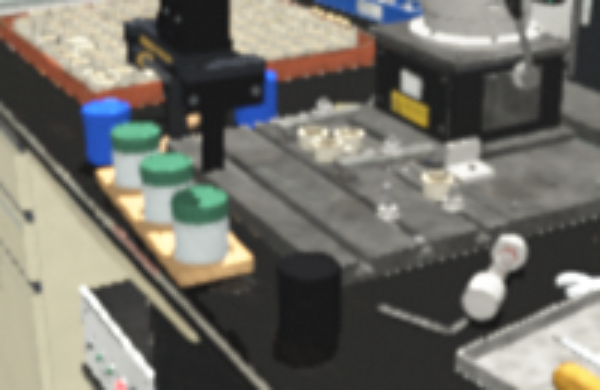

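The side view shows all three tins seated. In the wrist view the right lid spans about u=281–356, centred. I'll grip it and lift it.

```bash
python3 -m handwheel '[[0,0,40,0,0,0,-1],[0,0,70,0,0,0,-1],[0,0,88,0,0,0,-1],[0,0,88,0,0,0,-1],[0,0,88,0,0,0,-1],[0,0,88,0,0,0,1],[0,0,88,0,0,0,1],[0,0,88,0,0,0,1],[0,0,88,0,0,0,1],[0,0,88,0,0,0,1]]' 35;  python3 -c "
from h import *
togo(.4297,-.0365,.0425)"
```

```text
time: 13.8
position: [0.4297, -0.0367, 0.0441]
tool_rot: [0.108, 3.139, 0.002]
ft_force: [0.2, 2.0, 3.0]
grip_width: 0.64
t 13.8 pos [ 0.4297 -0.0367  0.0441] shift mm [-0.   0.2  1.6] turn [ 0.0011  0.0006 -0.0017] F [0.17 2.01 2.97] w 0.64
```

```bash
python3 -m handwheel '[[0,0,-15,0,0,0,1],[0,0,-30,0,0,0,1],[0,0,-45,0,0,0,1],[0,0,-45,0,0,0,1],[0,0,-45,0,0,0,1],[0,0,-45,0,0,0,1],[0,0,-45,0,0,0,1],[0,0,-45,0,0,0,1]]' 35; python3 - <<'E'
from h import *
togo(.4297,-.0365,.0425)
im=ctrl.get_image('side')
cv2.imwrite('pics/s8.png',cv2.resize(im[130:260,220:420,::-1],None,fx=3,fy=3))
togo(.4297,-.0365,.0425)
E
```

```text
time: 14.8
position: [0.4292, -0.0372, 0.0886]
tool_rot: [-0.108, -3.139, -0.0]
ft_force: [0.5, -1.0, -1.7]
grip_width: 0.637
t 14.8 pos [ 0.4292 -0.0372  0.0886] shift mm [-0.4  0.7 46.1] turn [ 0.0002 -0.0003 -0.0018] F [ 0.46 -0.96 -1.66] w 0.637
t 14.85 pos [ 0.4293 -0.0371  0.0887] shift mm [-0.4  0.7 46.2] turn [ 0.0004 -0.0001 -0.0018] F [-0.    0.04 -1.83] w 0.635
```

View pics/s8.png

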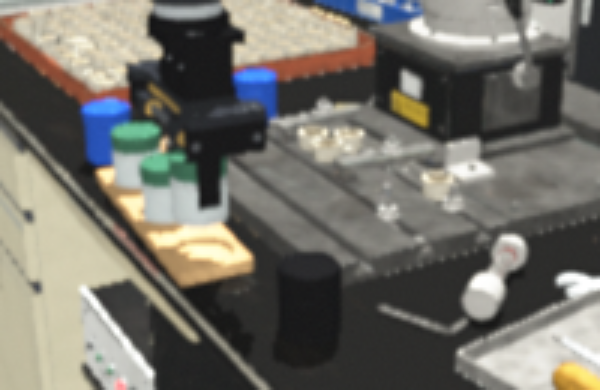

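The right tin is lifted clear and pulls about -1.8 N, so it is light. The left tin is the heavy one. Setting the right tin back.

```bash
python3 -m handwheel '[[0,0,20,0,0,0,1],[0,0,35,0,0,0,1],[0,0,44,0,0,0,1],[0,0,45,0,0,0,1],[0,0,45.5,0,0,0,1],[0,0,45.5,0,0,0,1],[0,0,45.5,0,0,0,1]]' 35; python3 - <<'E'
from h import *
togo(.4297,-.0365,.0425)
E
```

```text
time: 15.72
position: [0.4289, -0.0372, 0.0438]
tool_rot: [-0.108, -3.138, -0.001]
ft_force: [-3.8, -0.4, 6.7]
grip_width: 0.635
t 15.725 pos [ 0.4289 -0.0372  0.0438] shift mm [-0.7  0.8  1.3] turn [ 0.0007 -0.0015 -0.0019] F [-3.78 -0.43  6.72] w 0.635
```

```bash
python3 -m handwheel '[[0,0,-0.5,0,0,0,0.1],[0,0,-0.5,0,0,0,-1],[0,0,-0.5,0,0,0,-1],[0,0,-0.5,0,0,0,-1],[0,0,-0.5,0,0,0,-1],[0,0,-50,0,0,0,-1],[0,0,-90,0,0,0,-1],[0,0,-90,0,0,0,-1],[0,0,-90,0,0,0,-1]]' 35; python3 -m handwheel '[[0,60,0,0,0,0,-1],[0,120,0,0,0,0,-1],[0,180,0,0,0,0,-1],[0,210,0,0,0,0,-1],[0,210,0,0,0,0,-1],[0,210,0,0,0,0,-1],[0,210,0,0,0,0,-1]]' 35; python3 - <<'E'
from h import *
togo(.4432,.1733,.042)
cv2.imwrite('pics/w9.png',ctrl.get_image('wrist')[:,:,::-1])
im=ctrl.get_image('side')
cv2.imwrite('pics/s9.png',cv2.resize(im[130:260,220:420,::-1],None,fx=3,fy=3))
E
```

```text
time: 16.85
position: [0.429, -0.0371, 0.1328]
tool_rot: [-0.108, -3.139, -0.001]
ft_force: [-0.5, 0.2, 0.1]
grip_width: 0.999
time: 17.73
position: [0.4437, 0.1708, 0.1329]
tool_rot: [-0.112, -3.139, 0.0]
ft_force: [0.6, 0.1, -0.2]
grip_width: 1.0
t 17.725 pos [0.4437 0.1708 0.1329] shift mm [ 0.6  2.5 90.9] turn [-0.0003 -0.0007 -0.0041] F [ 0.58  0.1  -0.18] w 1.0
```

View pics/w9.png

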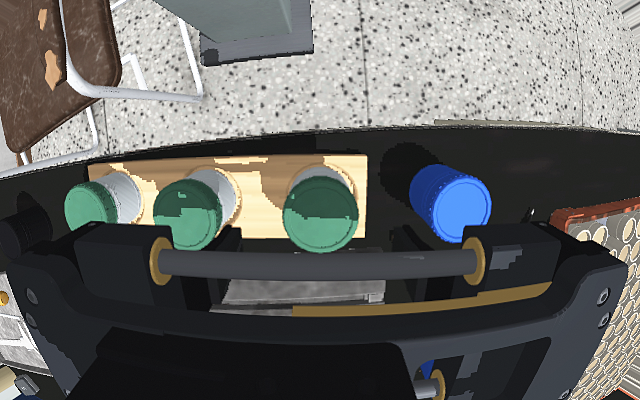

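View pics/s9.png

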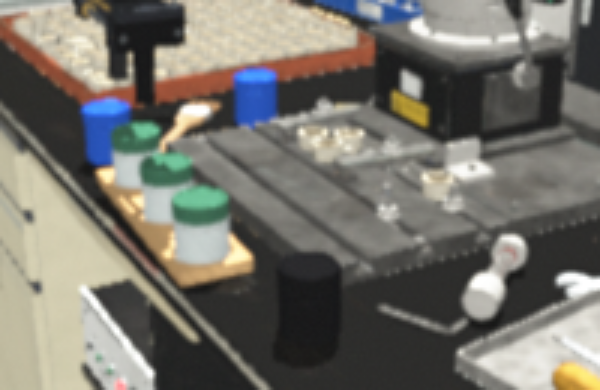

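All three are seated. The left lid spans about u=283–358, roughly 2 mm off in tool y, so I'll shift +2.5 mm and grip.

```bash
python3 -m handwheel '[[0.5,2,40,0,0,-0.004,-1],[0.5,2,70,0,0,-0.004,-1],[0.5,2,90,0,0,-0.004,-1],[0.5,2,90,0,0,-0.004,-1],[0.5,2,90,0,0,-0.004,-1],[0.5,2,90,0,0,-0.004,1],[0.5,2,90,0,0,-0.004,1],[0.5,2,90,0,0,-0.004,1],[0.5,2,90,0,0,-0.004,1],[0.5,2,90,0,0,-0.004,1]]' 40;  python3 -c "
from h import *
togo(.4432,.1733,.042)"
```

```text
time: 19.08
position: [0.4435, 0.1737, 0.0436]
tool_rot: [0.102, 3.14, -0.001]
ft_force: [-1.0, -2.7, 3.0]
grip_width: 0.635
t 19.075 pos [0.4435 0.1737 0.0436] shift mm [ 0.3 -0.5  1.6] turn [-0.0004  0.0001  0.0021] F [-1.02 -2.73  3.04] w 0.635
```

```bash
python3 -m handwheel '[[0,0,-15,0,0,0,1],[0,0,-35,0,0,0,1],[0,0,-60,0,0,0,1],[0,0,-85,0,0,0,1],[0,0,-110,0,0,0,1],[0,0,-125,0,0,0,1],[0,0,-130,0,0,0,1],[0,0,-130,0,0,0,1],[0,0,-130,0,0,0,1],[0,0,-130,0,0,0,1],[0,0,-130,0,0,0,1],[0,0,-130,0,0,0,1]]' 40; python3 -m handwheel '[[0,0,0,0,0,0,1],[0,0,0,0,0,0,1],[0,0,0,0,0,0,1],[0,0,0,0,0,0,1]]' 40; python3 - <<'E'
from h import *
togo(.4432,.1733,.042)
im=ctrl.get_image('side')
cv2.imwrite('pics/s10.png',cv2.resize(im[90:260,220:420,::-1],None,fx=3,fy=3))
cv2.imwrite('pics/t10.png',ctrl.get_image('top')[:,:,::-1])
togo(.4432,.1733,.042)
E
```

```text
time: 20.58
position: [0.4434, 0.1743, 0.1733]
tool_rot: [0.102, 3.14, 0.001]
ft_force: [0.0, 1.2, -6.4]
grip_width: 0.636
time: 21.08
position: [0.4435, 0.1744, 0.1735]
tool_rot: [0.102, 3.14, 0.001]
ft_force: [-0.1, 0.7, -5.3]
grip_width: 0.634
t 21.075 pos [0.4435 0.1744 0.1735] shift mm [  0.2  -1.1 131.5] turn [0.0005 0.0003 0.0022] F [-0.07  0.74 -5.26] w 0.634
t 21.175 pos [0.4435 0.1744 0.1735] shift mm [  0.3  -1.2 131.5] turn [0.0005 0.0004 0.0023] F [ 0.42 -0.14 -5.85] w 0.637
```

View pics/s10.png

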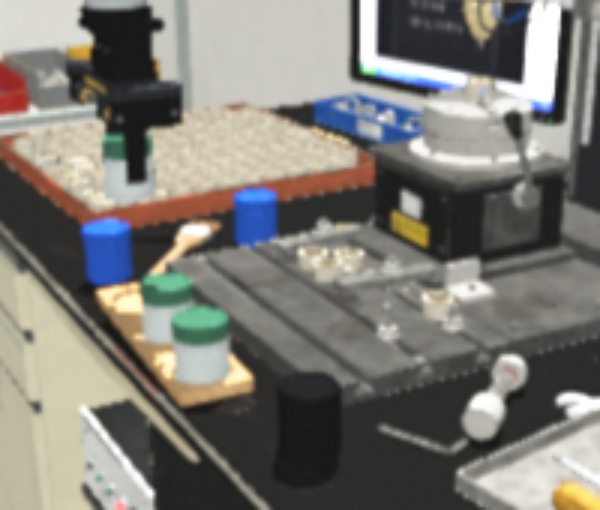

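View pics/t10.png

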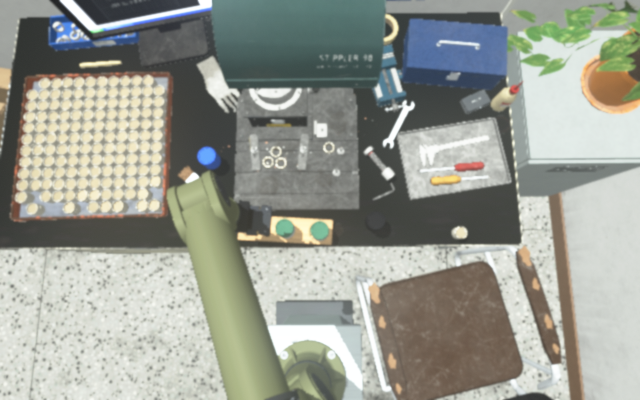

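The heavy tin is held upright with its bottom at about 0.136 m. The other two are seated, and the brush, hex key and bush are where they were. Handing in.

```bash
python3 -c "
from bench import ctrl
print(ctrl.close_job())"
```

```text
the job is handed in; nothing more can be done
None
```

The heaviest tin is the left one, and I handed in the job at about 21 s with the arm still holding it up.

- **Weighing:** I lifted each tin clear of the rack from left to right and set it back in its own nest before taking the next. The pull was about 5.7 N on the left, 2.2 N in the middle and 1.8 N on the right. Only the left falls in the 0.54 to 0.66 kg range.
- **Setting down:** The left tin was not quite touching its nest floor on the first try, so I lowered it about 1 mm more before letting go. All three met the floor at the same height they were gripped at.
- **Final hold:** The left tin is upright and still in a 40 N grip, with its bottom about 13.6 cm above the desk. The tool tilt is below 0.001 rad, and the pull reads 5.3 to 5.9 N.
- **Last pictures:** The middle and right tins are seated in the rack. The brush, hex key and bush look undisturbed, though the arm covers part of the brush in the top view. No check disagreed.

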